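# Fold up a counter tray and hold a spring clip open astride its back panel

### The arm

A 7-joint arm with a two-finger parallel gripper is mounted at the origin on a cart in front of the work surface, level with it; the furniture and walls round the work are solid. World frame = base frame: x ahead of the robot, y to its left, z up, the work surface at z = 0. Lengths are in m, angles in rad, forces in N, time in s.
With the tool pointing down it reaches from about 0.425 to 0.8 m from the base axis. Payload 8.3 kg.
Tool frame: the origin (TCP) lies between the finger pads; the fingertips stand 17 mm ahead of it and the grasp point (between the pads) lies 2 mm behind it; z points along the fingers, y is the line along which they close (so a half turn about z gives the same grasp; the last joint's range is limited). The gripper opens to 85 mm and grips with 20 to 120 N. Pads are 22 mm wide; open, the fingers measure 114 mm over their backs; the gripper's body (76 mm by 85 mm) begins 54 mm behind the grasp point. The pads swing forward as they close: fully open they stand 13 mm farther back than shut.
Start: joints at [-1.171, 0.383, 0.016, 1.37, -0.006, 1.388, -0.046], TCP at [0.279, 0.559, 0.248] pointing down, gripper open.
Joint ranges: [-2.95, 2.95], [-0.25, 2.06], [-1.52, 1.56], [0.18, 2.33], [-1.44, 4.58], [0.02, 2.06], [-3.01, 3.01]. Speed limits (rad/s): [2.39, 2.39, 3.01, 3.01, 3.14, 3.14, 3.14].

### API

Orientations are given as a unit quaternion [w, x, y, z].
In Python, from cell import bot gives the robot as it stands. Calls block until the motion is done:
- bot.move_ptp(position, orientation): joint-space move of the TCP to a pose.
- bot.servo_line(position, ori=None, velocity=0.15, max_force=None): straight line of the TCP; ori=None keeps the orientation; velocity is the mean speed in m/s. With max_force (N) it stops when the force on the tool has changed by that much, and returns True; else False.
- bot.move_joints(angles): joint-space move.
- bot.command_gripper(opening): finger opening in m; the grip force is fixed at half the most; returns when the fingers have stopped.
- bot.dwell(seconds).
- bot.ik(position, orientation): joint angles nearest the present ones, or None.
- bot.capture(name): name is "side" or "top" or "wrist"; returns a dict with "color" (420x560x3 uint8, red, green, blue), "fx", "fy", "cx", "cy" (pixels), "T" (4x4, takes a point from camera to world coordinates); the wrist camera has in their place "hand_eye" (4x4, takes a point from camera to tool coordinates, whose origin is the TCP and whose axes are the flange's). Camera axes: x right, y down, z forward; pixel columns grow to the right and rows downward; lengths in m; the calibration is good to about 2 mm. A picture is of the moment at which its call begins: read the wrist's pose just before it. There is no depth.
A pose or a line that the arm cannot do raises bot.Unreachable and nothing moves.
- bot.close_job(): hands the job in; it is judged then, once.
Trained networks look in a picture, given as the dict that the camera call returned (one of the last four; its "shot" number tells which), for a name from the list of things; names that differ only in an ending like _2 or _b are one class to them, and where a whole thing is asked for, a point or a joint stands for the part that bears it (a point fixed in the world has none). Each returns a list of dicts, best first, with "p" (0 to 1); they miss things now and then, are a little off and sometimes report something else, mostly with a low value. They report only what shows in the picture. A call takes as long as a camera call. They do not tell look-alikes from the thing itself.
- bot.look_for(picture, query): "at" ([x, y, z] in m, in the coordinates of the camera as it stood for that picture, good to about 4 mm: the middle of the surface that is visible of it).
- bot.tip_of(picture, query): "at" ([x, y, z] in m, in the coordinates of the camera as it stood for that picture, good to about 4 mm: a listed point, or the origin of a listed thing).
Readings, each from a call of its own:
- bot.read_time(): time.
- bot.read_joint_positions(): joint angles.
- bot.read_qvel(): joint speeds.
- bot.read_joint_torque(): joint torques, N m.
- bot.read_tool_pos(): TCP position.
- bot.read_ee_rot(): TCP orientation.
- bot.read_ft_force(): force on the tool from outside, world axes, zero at the start.
- bot.read_wrist_torque(): the same for the moment, N m.
- bot.read_width(): finger opening in m.
- bot.read_grasp_force(): force on a finger pad.
Only numpy, scipy, OpenCV 4.12 (cv2) and the standard library are available. Lean on these libraries where they do the work, as an engineer would, in place of code of your own. Each camera call takes 0.05 s, during which the arm holds its last target. There are 200 camera calls.

### The job

Set up the small cardboard counter tray: fold its two side walls and its tall back panel up until all three stand upright. Then take the red spring clip off the clip stand, squeeze it well open and hold it with its jaws gaping astride the top edge of the back panel, in line with that edge and within its length, a centimetre or two down over the card and touching it on neither side, so that I can slip a note in. Finish like that, still holding the clip open in the gripper, and leave the blue clip, the spice jars, the lemon and the garlic where they are.

Things in the scene. Friction and masses are not known exactly. Their poses are not given: they have to be found in the camera images.
- carton: Kraft card counter tray, fixed to the worktop. Base 120 (x) x 160 (y) x 3 mm, origin under its centre, z up; -x: open front with a fixed 20 mm lip, +x: tall back panel, +y: left wall, -y: right wall. The panels, 3 mm thick, hinge on creases along the base's edges, 1.5 mm above the worktop. The creases are stiff: a panel stays where it is left (0.04 N m moves it) and stops just past upright.
- left_wall (a joint): Angle of the left side wall: 0 lying flat outwards on the worktop, 1.57 upright, stop at 1.60. The wall is 60 mm from crease to free edge and 114 mm long; its crease is the line y = +80 mm, z = 1.5 mm of the carton.
- right_wall (a joint): The same for the right side wall; its crease is the line y = -80 mm, z = 1.5 mm of the carton.
- back_panel (a joint): The same for the tall back panel, 90 mm from crease to free edge and 160 mm long; its crease is the line x = +60 mm, z = 1.5 mm of the carton. Raised, it stands at the far end of the tray.
- left_wall_edge (a point): Middle of the left wall's free edge, mid-thickness. Frame: x from the crease towards the free edge, y along the edge, z square to the wall (to the inside of the tray once raised).
- right_wall_edge (a point): Middle of the right wall's free edge, frame likewise.
- back_panel_edge (a point): Middle of the back panel's free edge (its top edge once raised), mid-thickness; frame likewise.
- red_clip: Red spring clip, 38 g, parked jaws down on the stand. Origin at the pivot (8 mm coil); z up to the tails, y along the pivot, x from lever to lever. 36 mm wide (y). Tails flare and end 36 mm above the pivot, 40 mm over their outer ends when parked, 22 mm squeezed parallel (the stop). Jaws reach 32 mm below the pivot. Squeezing the tails along x opens the jaws: 4 N to start, 7 N at the stop.
- red_clip_arm (a joint): How far the red clip is open: 0 when parked on the 3 mm strip, -0.09 with the jaws shut, 0.50 at the stop with the tails parallel and a gap of about 19 mm between the jaw tips.
- red_clip_jaw_a (a point): Inner lower end of the jaw on the clip's own -x side, mid-width, 32 mm below the pivot.
- red_clip_jaw_b (a point): Inner lower end of the other jaw (+x side), mid-width. The middle between the two is the middle of the mouth.
- blue_clip: Blue clip of the same kind beside the red one, to be left alone.
- clip_stand: Fixed stand: wooden foot 60 x 190 x 14 mm with an upright steel strip 3 mm thick (x) and 170 mm long (y), its top edge 60 mm above the worktop; origin under its centre. The parked clips sit fully down on the strip, the coil on its top edge, 64 mm pivot height, about 84 mm apart, in either order.
- paprika_jar: Spice jar with a red cap, 45 x 45 x 106 mm, behind and to the right of the tray; to be left alone.
- green_jar: Spice jar with a red cap and greyish contents, 45 x 45 x 106 mm, behind and to the right of the tray; to be left alone.
- orange_jar: Spice jar with a dark label, 45 x 45 x 106 mm, behind and to the right of the tray; to be left alone.
- lemon: Lemon, 71 x 53 x 51 mm, front left; to be left alone.
- garlic: Garlic bulb, 56 mm, front right; to be left alone.
Not all that is in view belongs to the job. Several things have the shape of the red_clip; the one meant has the colours described above.

How it is judged:
By the outcome, as a careful person would: the job done as asked, in the order asked, and still so for the second after the job is handed in, while the arm keeps its last pose, push and grip.
It also fails if it takes over 72 s, if anything falls off the work surface, if the arm or the gripper's body presses on something with over 40 N, if the wrist force passes 120 N, or if a joint passes its speed limit or range.

## Working session

There is one attempt and no reset: what is moved stays moved. The work goes in short steps, each a Python script; the robot and the scene stay as the last script left them, time stands still between calls to the robot, and variables do not carry over. Pictures are saved under pics/ and viewed, at most 10 in all, crops included, and the job is handed in when it is done.

```bash
ls; mkdir -p pics; cat > h.py <<'E'
import numpy as np, cv2
from cell import bot
from scipy.spatial.transform import Rotation as R
def save(p,n): cv2.imwrite(f'pics/{n}.png',p['color'][:,:,::-1])
def w(T,a): return (np.asarray(T)@np.r_[a,1])[:3]
def tool():
    q=bot.read_ee_rot(); T=np.eye(4); T[:3,:3]=R.from_quat([q[1],q[2],q[3],q[0]]).as_matrix(); T[:3,3]=bot.read_tool_pos(); return T
def snap(n):
    T=tool() if n=='wrist' else None
    p=bot.capture(n)
    p['W']=T@np.array(p['hand_eye']) if n=='wrist' else np.array(p['T'])
    return p
def q(m):
    x=R.from_matrix(m).as_quat(); return [x[3],x[0],x[1],x[2]]
def rot(z,y):  # tool z dir, tool y dir
    z=np.array(z,float);z/=np.linalg.norm(z); y=np.array(y,float); y-=z*(y@z); y/=np.linalg.norm(y)
    return q(np.c_[np.cross(y,z),y,z])
E
python3 - <<'E'
from h import *
for n in ['side','top']:
    p=snap(n); save(p,n+'0')
    print(n,p['W'][:3,3].round(2))
    for k in ['carton','left_wall_edge','right_wall_edge','back_panel_edge','red_clip','red_clip_jaw_a','clip_stand','lemon','garlic','paprika_jar','green_jar','orange_jar']:
        r=bot.tip_of(p,k)
        print(k,[(w(p['W'],d['at']).round(3).tolist(),round(d['p'],2)) for d in r[:3]])
print(bot.read_ee_rot(),bot.read_time())
E
```

```text
pics
side [-0.42 -0.14  0.79]
carton [([0.484, 0.121, 0.003], 0.89)]
left_wall_edge [([0.346, 0.38, 0.0], 0.39)]
right_wall_edge [([0.521, -0.013, 0.033], 0.72)]
back_panel_edge [([0.618, 0.15, 0.053], 0.57)]
red_clip [([0.589, -0.1, 0.034], 0.85), ([0.511, -0.138, 0.036], 0.66), ([0.588, -0.22, 0.03], 0.66)]
red_clip_jaw_a [([0.507, -0.136, -0.002], 0.91), ([0.479, -0.255, 0.036], 0.83), ([0.512, -0.131, -0.004], 0.74)]
clip_stand [([0.478, -0.295, -0.002], 0.82)]
lemon [([0.349, 0.378, -0.001], 0.59)]
garlic []
paprika_jar [([0.663, -0.152, -0.001], 0.97)]
green_jar [([0.708, -0.11, 0.001], 0.94)]
orange_jar [([0.728, -0.179, 0.002], 0.83)]
top [-0.14  0.26  1.49]
carton [([0.486, 0.115, 0.005], 0.96), ([0.721, -0.184, 0.0], 0.3)]
left_wall_edge [([0.453, 0.24, 0.04], 0.76)]
right_wall_edge [([0.514, -0.013, 0.031], 0.81)]
back_panel_edge [([0.612, 0.148, 0.051], 0.68), ([0.485, 0.115, 0.004], 0.62), ([0.466, -0.331, 0.066], 0.16)]
red_clip [([0.484, -0.258, 0.066], 0.69), ([0.582, -0.095, 0.034], 0.65), ([0.587, -0.224, 0.035], 0.51)]
red_clip_jaw_a [([0.484, -0.252, 0.035], 0.74), ([0.582, -0.225, -0.0], 0.7), ([0.509, -0.135, -0.002], 0.6)]
clip_stand [([0.471, -0.292, 0.001], 0.85), ([0.612, 0.147, 0.055], 0.56), ([0.66, -0.152, -0.003], 0.45)]
lemon []
garlic [([0.358, -0.382, -0.001], 0.46)]
paprika_jar [([0.661, -0.151, 0.0], 0.84)]
green_jar [([0.711, -0.116, -0.003], 0.72)]
orange_jar [([0.723, -0.182, -0.001], 0.66), ([0.484, -0.253, 0.031], 0.34)]
[-2.42872428e-05  2.29288218e-01  9.73358573e-01 -1.65051081e-05] 1.3
```

View pics/side0.png

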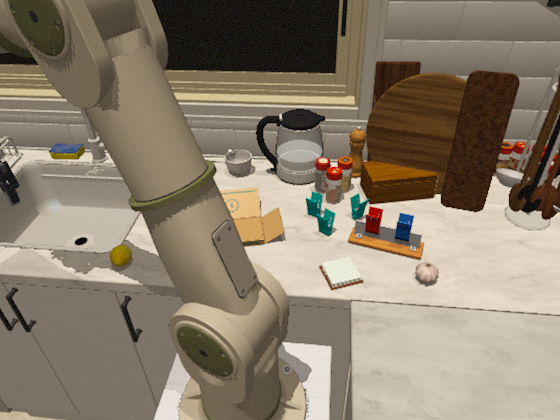

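View pics/top0.png

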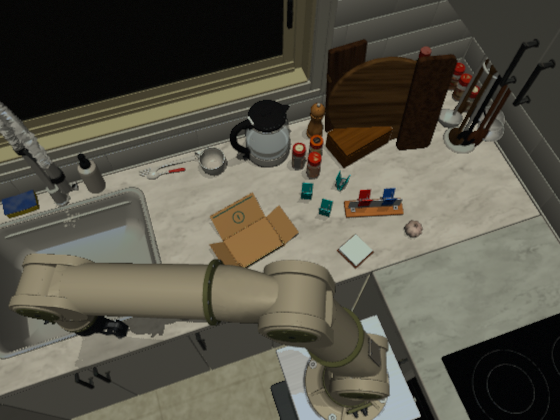

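The side view shows three loose teal clips near (315,205), (327,222) and (357,207). The stand has the red clip at (373,220) and the blue at (404,226). The top view shows the carton at (250,235) with its panels half raised, and the kettle well behind it. Next I'll take close wrist looks.

```bash
python3 - <<'E'
from h import *
yaw=.235; c,s=np.cos(yaw),np.sin(yaw)
o=rot([0,0,-1],[-s,c,0])
for o_ in (rot([0,0,-1],[-s,c,0]),rot([0,0,-1],[s,-c,0]),rot([0,0,-1],[c,s,0]),rot([0,0,-1],[-c,-s,0])):
    j=bot.ik([.5,.1,.3],o_); print(None if j is None else np.round(j,2))
ks=['carton','left_wall_edge','right_wall_edge','back_panel_edge']
j=[bot.ik([.5,.1,.3],x) for x in (o,rot([0,0,-1],[s,-c,0]))]
o=o if j[1] is None or (j[0] is not None and abs(j[0][6])<abs(j[1][6])) else rot([0,0,-1],[s,-c,0])
for i,P in enumerate([[.47,.16,.33],[.46,.06,.33]]):
    bot.move_ptp(P,o); p=snap('wrist'); save(p,f'w{i}'); print(p['W'].round(3).tolist())
    for k in ks:
        print(k,[(w(p['W'],d['at']).round(4).tolist(),round(d['p'],2)) for d in bot.tip_of(p,k)[:2]])
bot.command_gripper(0.0)
print(bot.read_time(),p['fx'])
E
```

```text
[-0.57  0.11  0.34  1.61 -0.04  1.43  1.58]
[-0.8   0.11  0.6   1.61 -0.06  1.43 -1.53]
[-0.7   0.11  0.48  1.61 -0.05  1.43  0.03]
[-1.39  0.29  1.39  1.63 -0.29  1.46 -2.88]
[[0.237, -0.918, -0.318, 0.551], [-0.972, -0.224, -0.077, 0.181], [-0.0, 0.327, -0.945, 0.456], [0.0, 0.0, 0.0, 1.0]]
carton [([0.4835, 0.1152, 0.0003], 0.87)]
left_wall_edge [([0.4558, 0.2356, 0.0383], 0.76)]
right_wall_edge [([0.5202, -0.0108, 0.036], 0.69)]
back_panel_edge [([0.6141, 0.1481, 0.0547], 0.64), ([0.3645, -0.3839, -0.0017], 0.32)]
[[0.232, -0.919, -0.318, 0.541], [-0.973, -0.22, -0.074, 0.079], [-0.001, 0.326, -0.945, 0.457], [0.0, 0.0, 0.0, 1.0]]
carton [([0.4841, 0.1185, 0.0013], 0.8), ([0.347, 0.3775, -0.0027], 0.64)]
left_wall_edge [([0.4541, 0.2371, 0.0401], 0.93), ([0.3471, 0.3817, -0.0009], 0.46)]
right_wall_edge [([0.5173, -0.0108, 0.0329], 0.73), ([0.3455, 0.3814, 0.0013], 0.55)]
back_panel_edge [([0.6128, 0.1489, 0.0552], 0.98), ([0.4676, -0.3337, 0.0672], 0.5)]
4.7 292.24610163301713
```

View pics/w1.png

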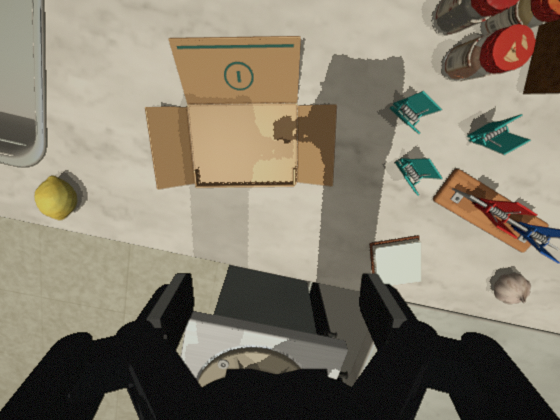

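The wrist view shows the tray at (245,145), back panel up-image, and walls at (170,145) and (318,145). It agrees with the network positions. Next I fold the three panels with the closed fingers following each edge's arc.

```bash
cat >> h.py <<'E'
yaw=.245; C0=np.array([.4843,.117,0]); c,s=np.cos(yaw),np.sin(yaw)
ex=np.array([c,s,0]); ey=np.array([-s,c,0])
def fold(n,off,L,th0,o,depth=.012):
    def P(out,z): return (C0+n*out+np.array([0,0,z+.017])).tolist()
    e=lambda t:off+L*np.cos(t)+.0015*np.sin(t)+.011
    z=lambda t:.0015+L*np.sin(t)-depth
    bot.move_ptp(P(e(th0)+.025,z(th0)+.10),o)
    bot.servo_line(P(e(th0)+.025,z(th0)),velocity=.15)
    bot.servo_line(P(e(th0),z(th0)),velocity=.1)
    hit=False
    for t in np.linspace(th0,1.57,6)[1:]:
        hit=bot.servo_line(P(e(t)-.001,z(t)),velocity=.09,max_force=15)
        if hit: print('hit at',t); break
    if not hit: hit=bot.servo_line(P(e(1.6)-.006,z(1.57)),velocity=.03,max_force=6)
    print('end hit',hit,bot.read_tool_pos(),bot.read_ft_force(),'out',(np.array(bot.read_tool_pos())-C0)@n-.0125-off)
    bot.servo_line(P(e(1.57)+.02,z(1.57)),velocity=.15)
    bot.servo_line(P(e(1.57)+.02,z(1.57)+.08),velocity=.25)
    print(bot.read_time())
oW=rot([0,0,-1],ex); oB=rot([0,0,-1],ey)
E
python3 - <<'E'
from h import *
fold(ey,.08,.06,.69,oW)
fold(-ey,.08,.06,.60,oW)
p=snap('side'); save(p,'s1')
E
```

```text
end hit True [0.46230836 0.20386745 0.06626414] [0.68209215 4.02084643 1.90279041] out -0.0028924297215384698
9.4167
end hit True [0.50619346 0.02756971 0.06636399] [ 1.41950718 -3.12096469  1.84716609] out -0.0004299426705609427
14.0667
```

View pics/s1.png

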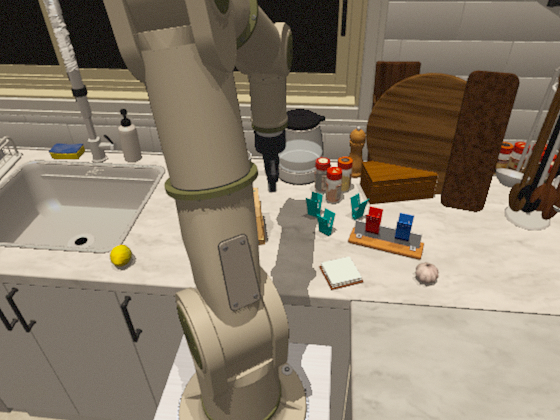

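The side view shows the right wall standing at (260,220); both pushes ended on the stops. Now the back panel.

```bash
python3 - <<'E'
from h import *
fold(ex,.06,.09,.63,oB,depth=.015)
print(bot.read_joint_positions())
bot.move_ptp((C0+ex*(-.02)-ey*.03+[0,0,.36]).tolist(),oB); p=snap('wrist'); save(p,'w2')
for k in ['carton','left_wall_edge','right_wall_edge','back_panel_edge']:
    print(k,[(w(p['W'],d['at']).round(4).tolist(),round(d['p'],2)) for d in bot.tip_of(p,k)[:2]])
bot.command_gripper(0.085)
# towards clip
for P in ([.40,-.20,.30],[.40,-.27,.30]):
    bot.move_ptp(P,oB); p=snap('wrist'); save(p,'w3')
    for k in ['red_clip','red_clip_jaw_a','red_clip_jaw_b','clip_stand']:
        print(k,[(w(p['W'],d['at']).round(4).tolist(),round(d['p'],2)) for d in bot.tip_of(p,k)[:5]])
np.savez('w3.npz',W=p['W'],K=[p['fx'],p['fy'],p['cx'],p['cy']])
print(bot.read_time())
E
python3 -c "
import cv2,numpy as np
cv2.imwrite('pics/m.png',np.vstack([cv2.imread('pics/w2.png')[:290],cv2.imread('pics/w3.png')[:300]]))"
```

```text
end hit True [0.55451489 0.13463476 0.09420276] [3.84483133 0.18581435 0.40141033] out -0.0001044877939010147
19.1833
[-0.54112049  0.35717567  0.31858644  1.59464191 -0.11773587  1.2024339
  1.61639884]
carton [([0.4819, 0.1156, -0.0013], 0.73), ([0.6646, -0.1521, 0.0007], 0.5)]
left_wall_edge [([0.466, 0.1923, 0.0593], 0.8)]
right_wall_edge [([0.5068, 0.0413, 0.0652], 0.66), ([0.3487, 0.3766, 0.0022], 0.18)]
back_panel_edge [([0.5384, 0.1301, 0.0935], 0.72)]
red_clip [([0.5096, -0.1289, 0.0352], 0.91), ([0.5849, -0.2219, 0.0307], 0.91), ([0.4868, -0.2561, 0.0639], 0.63), ([0.5897, -0.0991, 0.0392], 0.62)]
red_clip_jaw_a [([0.4801, -0.2556, 0.0291], 0.96), ([0.5894, -0.0947, -0.0027], 0.96), ([0.5917, -0.2177, 0.0041], 0.94), ([0.5159, -0.1318, 0.0071], 0.81), ([0.5052, -0.1298, 0.001], 0.74)]
red_clip_jaw_b [([0.4801, -0.2556, 0.0291], 0.96), ([0.5894, -0.0947, -0.0027], 0.96), ([0.5917, -0.2177, 0.0041], 0.94), ([0.5159, -0.1318, 0.0071], 0.81), ([0.5052, -0.1298, 0.001], 0.74)]
clip_stand [([0.4757, -0.2927, 0.0056], 0.68)]
red_clip [([0.5087, -0.1317, 0.0343], 0.9), ([0.583, -0.2219, 0.0307], 0.84), ([0.4848, -0.2548, 0.0665], 0.78), ([0.589, -0.0992, 0.0358], 0.69), ([0.3628, -0.3851, 0.0024], 0.45)]
red_clip_jaw_a [([0.4847, -0.2534, 0.0358], 0.96), ([0.5134, -0.1358, 0.002], 0.83), ([0.5895, -0.2244, 0.0001], 0.79), ([0.5072, -0.1267, 0.004], 0.77), ([0.5849, -0.0965, 0.0062], 0.62)]
red_clip_jaw_b [([0.4847, -0.2534, 0.0358], 0.96), ([0.5134, -0.1358, 0.002], 0.83), ([0.5895, -0.2244, 0.0001], 0.79), ([0.5072, -0.1267, 0.004], 0.77), ([0.5849, -0.0965, 0.0062], 0.62)]
clip_stand [([0.4739, -0.294, 0.0046], 0.64)]
23.125
```

View pics/m.png

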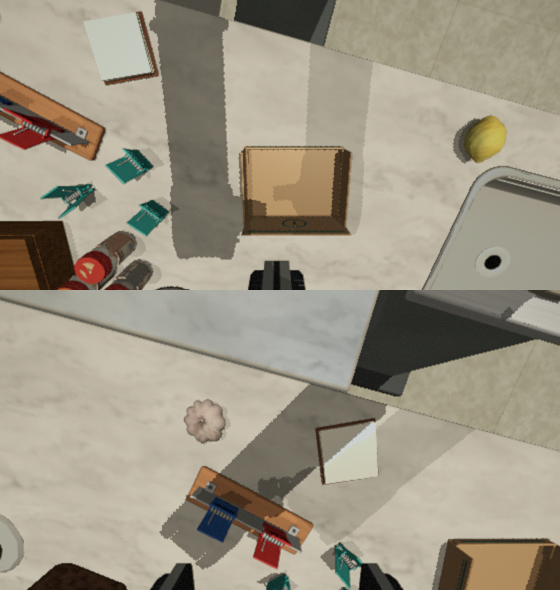

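The upper half shows the tray with all three panels upright, around (297,190). The lower half shows the stand with blue at (217,520) and red at (270,545). Next I go above the red clip and look close up.

```bash
python3 - <<'E'
from h import *
a=-.231; cx=np.array([np.cos(a),np.sin(a),0])
o=rot([0,0,-1],cx); o2=rot([0,0,-1],-cx)
for x in (o,o2):
    j=bot.ik([.485,-.2555,.2],x); print(None if j is None else np.round(j,2))
bot.command_gripper(.06)
for i,P in enumerate(([.485,-.2555,.24],[.475,-.30,.24])):
    bot.move_ptp(P,o); p=snap('wrist'); save(p,f'w4{i}'); print(p['W'].round(4).tolist(),p['fx'],p['fy'],p['cx'],p['cy'])
    for k in ['red_clip','red_clip_jaw_a','clip_stand']:
        print(k,[(w(p['W'],d['at']).round(4).tolist(),round(d['p'],2)) for d in bot.tip_of(p,k)[:5]])
print(bot.read_time())
E
python3 -c "
import cv2,numpy as np
cv2.imwrite('pics/m2.png',np.vstack([cv2.imread('pics/w40.png')[60:360],cv2.imread('pics/w41.png')[60:360]]))"
```

```text
[-0.34  0.35  0.97  1.69 -0.31  1.26  0.46]
[ 1.36  0.56 -1.28  1.62  0.54  1.38  2.92]
[[0.9738, -0.2145, -0.0752, 0.5037], [-0.2273, -0.9208, -0.317, -0.1735], [-0.0013, 0.3258, -0.9454, 0.3668], [0.0, 0.0, 0.0, 1.0]] 292.24610163301713 292.24610163301713 276.27208570438626 215.23140349962182
red_clip [([0.5865, -0.2198, 0.0338], 0.86), ([0.5865, -0.0984, 0.0362], 0.83), ([0.5099, -0.1299, 0.0352], 0.74), ([0.4845, -0.2552, 0.0659], 0.73)]
red_clip_jaw_a [([0.486, -0.2554, 0.0344], 0.9), ([0.5916, -0.2247, -0.0004], 0.9), ([0.4805, -0.2555, 0.0299], 0.81), ([0.582, -0.0965, 0.0056], 0.77), ([0.5098, -0.1318, 0.0033], 0.74)]
clip_stand [([0.4743, -0.2934, 0.0038], 0.58)]
[[0.9727, -0.2189, -0.0769, 0.4929], [-0.232, -0.9194, -0.3176, -0.2201], [-0.0012, 0.3267, -0.9451, 0.3668], [0.0, 0.0, 0.0, 1.0]] 292.24610163301713 292.24610163301713 276.27208570438626 215.23140349962182
red_clip [([0.5855, -0.2234, 0.0319], 0.95), ([0.5108, -0.1303, 0.0358], 0.71), ([0.4879, -0.2519, 0.0655], 0.67)]
red_clip_jaw_a [([0.5891, -0.2229, 0.004], 0.96), ([0.4808, -0.2565, 0.0364], 0.94), ([0.5113, -0.1322, 0.0016], 0.84), ([0.589, -0.2234, -0.0014], 0.79), ([0.4859, -0.2567, 0.0336], 0.63)]
clip_stand [([0.4739, -0.2931, 0.0061], 0.61)]
25.9
```

View pics/m2.png

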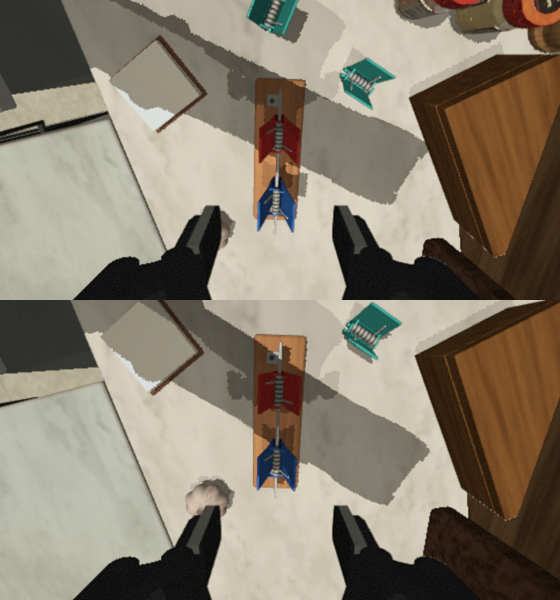

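The stand runs vertically in both views (columns ~278). The red coil is at (279,140) above and (278,392) below, so the yaw is right and the clip is at about (0.486, -0.256). Now I grasp it.

```bash
python3 - <<'E'
from h import *
a=-.231; cx=np.array([np.cos(a),np.sin(a),0]); o=rot([0,0,-1],cx)
P=[.486,-.256]
bot.move_ptp(P+[.14],o)
print(bot.servo_line(P+[.084],velocity=.1,max_force=8))
bot.command_gripper(0.0); bot.dwell(.3)
print(bot.read_width(),bot.read_grasp_force(),bot.read_ft_force())
print(bot.servo_line(P+[.20],velocity=.12,max_force=25),bot.read_width(),bot.read_time())
p=snap('wrist'); save(p,'w5')
for k in ['red_clip','red_clip_jaw_a']:
    T=np.linalg.inv(tool()); print(k,[(w(T@p['W'],d['at']).round(4).tolist(),round(d['p'],2)) for d in bot.tip_of(p,k)[:5]])
p=snap('side'); save(p,'s5')
for k in ['red_clip','red_clip_jaw_a']:
    print(k,[(w(T@p['W'],d['at']).round(4).tolist(),round(d['p'],2)) for d in bot.tip_of(p,k)[:5]])
E
python3 -c "
import cv2,numpy as np
a=cv2.imread('pics/w5.png')[100:400];b=cv2.imread('pics/s5.png')[100:300,230:450]
cv2.imwrite('pics/m3.png',np.vstack([a,cv2.resize(b,(560,300))[:300]]))"
```

```text
False
0.01964960741001423 58.93719434738159 [-0.22002493 -0.11885801  7.84013305]
False 0.01992995165984601 28.975
red_clip [([0.0599, 0.0883, 0.1675], 0.89), ([0.0026, -0.0005, 0.0218], 0.88)]
red_clip_jaw_a [([0.1785, 0.0598, 0.1951], 0.96), ([0.0543, 0.0966, 0.2003], 0.87), ([0.1269, -0.0015, 0.1971], 0.85), ([0.1791, 0.0641, 0.2056], 0.83), ([-0.0001, -0.0132, 0.0527], 0.74)]
red_clip [([0.1726, 0.0657, 0.1642], 0.81), ([0.0605, 0.0945, 0.1668], 0.74), ([0.1224, -0.0057, 0.1641], 0.68), ([0.0001, -0.0022, 0.0183], 0.51)]
red_clip_jaw_a [([0.055, 0.0963, 0.2024], 0.86), ([0.1227, -0.0043, 0.2003], 0.69), ([0.1741, 0.0631, 0.1994], 0.65), ([0.0001, -0.013, 0.0463], 0.63), ([0.0555, 0.0913, 0.1997], 0.63)]
```

View pics/m3.png

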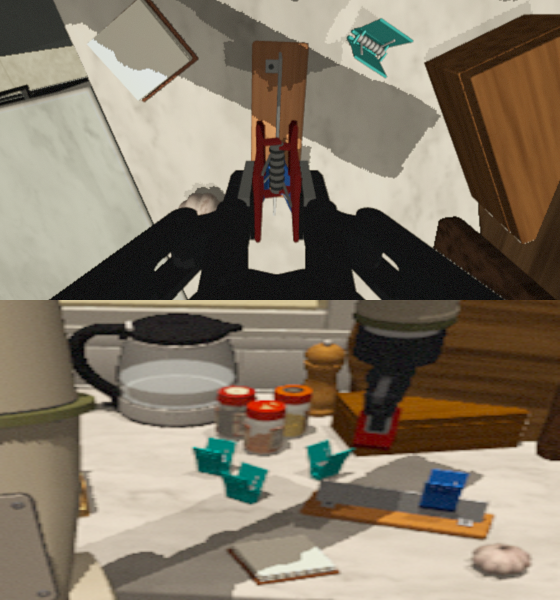

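The top half shows the red clip held between the pads, tails parallel and jaws open, with its coil at (277,165). The blue clip is still parked. Next I go above the back panel and look.

```bash
python3 - <<'E'
from h import *
P=[.5425,.1303]
o=oW; j=bot.ik(P+[.2],o); print(np.round(j,2))
bot.servo_line([.486,-.256,.24],velocity=.2)
bot.move_ptp(P+[.24],o)
bot.servo_line(P+[.165],velocity=.12)
p=snap('wrist'); save(p,'w6'); T=np.linalg.inv(tool())
for n in ('wrist','side','top'):
    if n!='wrist': p=snap(n)
    save(p,'f_'+n)
    for k in ['red_clip','red_clip_jaw_a','back_panel_edge']:
        print(n,k,[(w(T@p['W'],d['at']).round(4).tolist(),round(d['p'],2)) for d in bot.tip_of(p,k)[:4] if np.abs(w(T@p['W'],d['at'])[:2]).max()<.05])
    print((T@p['W']).round(4).tolist(),p['fx'],p['cx'],p['cy'])
print(bot.read_time(),bot.read_width())
E
python3 -c "
import cv2,numpy as np
a=cv2.imread('pics/f_wrist.png')[120:400,130:430]
cv2.imwrite('pics/m4.png',cv2.resize(a,(640,597),interpolation=cv2.INTER_CUBIC))"
```

```text
[-1.09  0.41  1.03  1.66 -0.36  1.28  0.26]
wrist red_clip []
wrist red_clip_jaw_a [([-0.0003, -0.0161, 0.0531], 0.96), ([0.0015, 0.0066, 0.05], 0.93)]
wrist back_panel_edge [([-0.0017, -0.008, 0.0763], 0.59)]
[[0.0007, -0.9456, -0.3254, 0.0843], [1.0, 0.0013, -0.0016, -0.0004], [0.0019, -0.3254, 0.9456, -0.1264], [0.0, 0.0, 0.0, 1.0]] 292.24610163301713 276.27208570438626 215.23140349962182
side red_clip [([0.0009, -0.0059, 0.0202], 0.51)]
side red_clip_jaw_a [([0.0024, -0.0139, 0.0501], 0.64)]
side back_panel_edge [([0.0038, 0.0028, 0.0741], 0.96)]
[[-0.9916, 0.0948, -0.0879, -0.0256], [-0.1274, -0.6015, 0.7886, -0.9962], [0.0219, 0.7932, 0.6086, -0.6213], [0.0, 0.0, 0.0, 1.0]] 440.8713927301577 279.9771918892748 210.11133835920717
top red_clip []
top red_clip_jaw_a []
top back_panel_edge [([0.0007, -0.0038, 0.0734], 0.56)]
[[-0.8371, 0.4836, -0.2556, 0.2893], [-0.5469, -0.7499, 0.3724, -0.6263], [-0.0116, 0.4515, 0.8922, -1.3239], [0.0, 0.0, 0.0, 1.0]] 507.7532066595955 280.1996715921701 208.13198153685627
32.45 0.01981988065220204
```

View pics/m4.png

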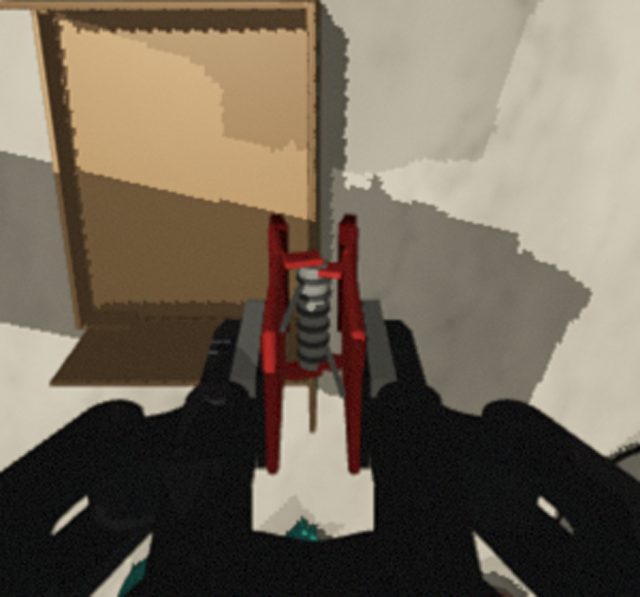

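In the close view the panel's top edge is at column ~313, as are the coil (313,320) and the middle between the levers (313). The clip is centred and in line. Now I descend.

```bash
python3 - <<'E'
from h import *
P=[.5425,.1303]
f0=np.array(bot.read_ft_force())
print(bot.servo_line(P+[.1285],velocity=.04,max_force=4)); bot.dwell(.5)
print(bot.read_tool_pos(),np.array(bot.read_ft_force())-f0,bot.read_width(),bot.read_grasp_force())
p=snap('wrist'); save(p,'w7'); T=np.linalg.inv(tool())
for n in ('wrist','side'):
    if n!='wrist': p=snap(n); save(p,'s7')
    for k in ['red_clip','red_clip_jaw_a','back_panel_edge','left_wall_edge','right_wall_edge']:
        print(n,k,[(w(p['W'],d['at']).round(4).tolist(),round(d['p'],2)) for d in bot.tip_of(p,k)[:4]])
print(bot.read_time())
E
python3 -c "
import cv2,numpy as np
a=cv2.imread('pics/w7.png')[120:400,130:430];b=cv2.imread('pics/s7.png')[130:280,220:320]
cv2.imwrite('pics/m5.png',np.hstack([cv2.resize(a,(480,448),interpolation=cv2.INTER_CUBIC),cv2.resize(b,(299,448),interpolation=cv2.INTER_CUBIC)]))"
```

```text
False
[0.54250324 0.1303062  0.12852755] [-1.43007562 -0.18512252  0.22532633] 0.01992238001513067 58.618406653404236
wrist red_clip [([0.5426, 0.1342, 0.1087], 0.9)]
wrist red_clip_jaw_a [([0.5495, 0.1353, 0.0758], 0.91), ([0.5279, 0.1278, 0.0727], 0.67)]
wrist back_panel_edge []
wrist left_wall_edge [([0.4708, 0.1898, 0.0593], 0.8)]
wrist right_wall_edge []
side red_clip [([0.5074, -0.1335, 0.0329], 0.91), ([0.5892, -0.0991, 0.0332], 0.85), ([0.5895, -0.2209, 0.0314], 0.78), ([0.539, 0.1323, 0.1058], 0.68)]
side red_clip_jaw_a [([0.5839, -0.0958, 0.0002], 0.83), ([0.5917, -0.228, 0.002], 0.81), ([0.5276, 0.1293, 0.0776], 0.74), ([0.5062, -0.1351, -0.0023], 0.69)]
side back_panel_edge [([0.5461, 0.133, 0.0936], 0.59)]
side left_wall_edge []
side right_wall_edge [([0.5091, 0.0404, 0.0609], 0.63)]
34.6167
```

View pics/m5.png

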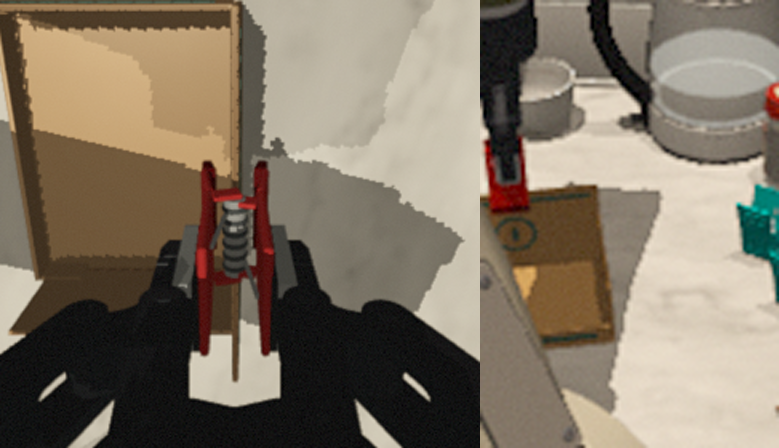

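The close view shows the panel edge at column 237, running under the coil (237,240) midway between the levers (206 and 266). The side view shows the panel upright below the clip. I'll check that the force is steady, then hand in.

```bash
python3 - <<'E'
from h import *
for i in range(3): print(np.round(bot.read_ft_force(),2), np.round(bot.read_wrist_torque(),3)); bot.dwell(.3)
P=[.5425,.1303]
# probe: no contact change expected when shifting 1.5 mm either way across the panel
for d in (.0015,-.0015,0):
    bot.servo_line((np.array(P+[.1285])+ex*d).tolist(),velocity=.02); bot.dwell(.3); print(d,np.round(bot.read_ft_force(),2))
p=snap('wrist'); save(p,'w8'); print(np.abs(p['color'].astype(int)-cv2.imread('pics/w7.png')[:,:,::-1]).mean(), bot.read_width(),bot.read_time())
E
```

```text
[ 0.19  0.06 -0.37] [-0.025  0.039  0.053]
[-0.62 -0.08 -0.41] [-0.023 -0.021  0.058]
[-1.02 -0.35 -0.4 ] [0.035 0.049 0.055]
0.0015 [ 0.22 -0.23  0.48]
-0.0015 [ 0.15  0.72 -0.7 ]
0 [-0.29  0.77 -0.37]
1.3697534013605441 0.019920722161841032 37.2667
```

Only sensor noise and no contact force, so I hand in.

```bash
python3 -c "
from cell import bot
print(bot.close_job())"
```

```text
the job is handed in; nothing more can be done
None
```

I folded both side walls and the back panel upright, and the job is handed in with the gripper holding the red clip open astride the back panel's top edge, about 14 mm down and, by the last picture and force readings, touching neither side. It took about 37 s of the 72 s, and the blue clip, jars, lemon and garlic were left alone.

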